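# Find the tired hold-down spring and stiffen it

## Robot

A 7-joint arm with a two-finger parallel gripper is mounted at the origin on a cart in front of the work surface, level with it; the furniture and walls round the work are solid. World frame = base frame: x ahead of the robot, y to its left, z up, the work surface at z = 0. Lengths are in m, angles in rad, forces in N, time in s.
With the tool pointing down it reaches from about 0.4 to 0.9 m from the base axis. Payload 5.5 kg.
Tool frame: the origin (TCP) lies on the centre line of the jaws, within the pads' length; the fingertips stand 17 mm ahead of it and the grasp point (between the pads) lies 2 mm behind it; z points along the fingers, x is the direction in which the jaws open and shut, and the axes are right-handed (so a half turn about z gives the same grasp; the last joint's range is limited). The gripper opens to 92 mm and grips with 3 to 60 N. Pads are 19 mm wide; open, the fingers measure 130 mm over their backs; the gripper's body (75 mm by 190 mm) begins 47 mm behind the grasp point.
Start: joints at [-1.028, 0.501, -0.427, 1.55, 0.221, 1.138, -0.21], TCP at [0.179, 0.625, 0.244] pointing down, gripper open.
Joint ranges: [-2.88, 2.88], [-0.31, 2.03], [-1.54, 1.56], [0.2, 2.42], [-1.41, 4.55], [0.19, 2.02], [-2.57, 2.57]. Speed limits (rad/s): [2.57, 2.57, 3.14, 3.14, 3.14, 3.14, 3.14].

## Interface

Orientations are given as a unit quaternion [x, y, z, w].
In Python, from rig import movep, line_to, movej, set_gripper, dwell, solve_ik, observe, capture, MotionError, finish_job gives the robot as it stands. Calls block until the motion is done:
- movep(position, orientation): joint-space move of the TCP to a pose.
- line_to(position, feed=0.15, attitude=None, contact_N=None): straight line of the TCP; attitude=None keeps the orientation; feed is the mean speed in m/s. With contact_N (N) it stops when the force on the tool has changed by that much, and returns True; else False.
- movej(angles): joint-space move.
- set_gripper(opening): finger opening in m; the grip force is fixed at half the most; returns when the fingers have stopped.
- dwell(seconds).
- solve_ik(position, orientation): joint angles nearest the present ones, or None.
- observe(): the state.
- capture(name): name is "scene" or "top" or "wrist"; returns a dict with "frame" (420x560x3 uint8, blue, green, red), "mtx" (3x3 intrinsics, pixels), "world_from_camera" (4x4, takes a point from camera to world coordinates). Camera axes: x right, y up, looking along -z (the intrinsics and any distortion apply to the point x, -y, -z); pixel columns grow to the right and rows downward; lengths in m; the calibration is good to about 2 mm. A picture is of the moment at which its call begins. There is no depth.
A pose or a line that the arm cannot do raises MotionError and nothing moves.
- finish_job(): hands the job in, once; it reports no verdict.
The state is a dict: "t": time; "joint_positions": joint angles; "joint_vel": joint speeds; "joint_torque": joint torques, N m; "eef_pos": TCP position; "tcp_rot": TCP orientation; "wrist_force": force on the tool from outside, world axes, zero at the start; "moment": the same for the moment, N m; "opening": finger opening in m.
Only numpy, scipy, OpenCV 4.12 (cv2) and the standard library are available. Lean on these libraries where they do the work, as an engineer would, in place of code of your own. Each camera call takes 0.05 s, during which the arm holds its last target.

## Task

One of the three spring hold-down fingers on the gluing-up jig has gone tired. Find it by pressing fingers straight down on the rivet at the middle of the leaf with about 10 N, holding half a second and never going above 18 N: a sound leaf gives about 5 mm there, the tired one about 12 mm. Draw only the tired finger's knob fully out toward the front so that its support slide stiffens the leaf, then press that leaf again in the same way to check that it now gives no more than a sound one; leave the other two knobs pushed in and the things lying about where they are.

Things in the scene. Friction and masses are not known exactly. Their poses are not given: they have to be found in the camera images.
- jig: fixed plywood gluing-up jig on four levelling feet, 34 mm tall, straddling part of a tool roll. Origin: under its board at mid-width, at table height; x points away from the knobs to the back panel, y along the row of fingers, z up. Board 390 mm wide (y), x -145 to +110, top face 46 mm above the table; back panel at x +98 to +110. The fingers stand on the board, origins at x 0.
- ledge_edge (a point): mid-width of the lower front edge of the jig's thread ledge, 261 mm above the table, at jig x -16. The ledge (390 mm wide) runs from here back to the panel, 140 mm above the leaves and just past their middles, thread reels on it. A hand coming straight down on a middle strikes it: lean the hand 28 to 45 degrees back toward the knob side to press there.
- finger_1: one of three like spring hold-down fingers, 93 mm or more apart. Base 165 x 46 x 8 mm; origin its underside centre on the board, axes as the jig's. A block at x +50 to +80 clamps a level steel leaf, 130 x 24 x 3 mm, toward -x, top 75 mm up. 10 N at mid-length sinks a sound leaf about 5 mm, a tired one about 12 mm, in proportion. Any one of the three is tired; only load shows which.
- leaf_1: the outer 96 mm of the leaf of finger_1: origin on the leaf's mid-plane (leaf 3 mm thick) 16 mm toward +x of the finger's origin; it runs 96 mm along its own -x and bends down when pressed.
- mid_1 (a point): middle of the leaf of finger_1, on its top face at a flat rivet head 10 mm across; 65 mm from the clamp block, at x -15 mm, z +75 mm from the origin of finger_1 when unloaded. The place to press, straight down.
- carrier_1 (a joint): support slide of finger_1, m: 0 = knob pushed in (slide parked by the clamp block, leaf free), 0.022 = drawn fully out to its stop, toward the finger's -x (its roller then stands under the leaf, 28 mm from the clamp, and a tired leaf gives only about 4 to 5 mm under 10 N). Starts at 0 to 0.003. Slides with 2 to 3 N of friction and stays where left.
- knob_1 (a point): grip point of the upright knob that draws the slide of finger_1, in front of the leaf's tip: a round aluminium post 16 mm across from 31 to 50 mm above the finger's origin, top at 53 mm, waist below; the point is on its axis, 40 mm above the finger's origin, about 110 mm toward -x of it.
- finger_2: one of three like spring hold-down fingers, 93 mm or more apart. Base 165 x 46 x 8 mm; origin its underside centre on the board, axes as the jig's. A block at x +50 to +80 clamps a level steel leaf, 130 x 24 x 3 mm, toward -x, top 75 mm up. 10 N at mid-length sinks a sound leaf about 5 mm, a tired one about 12 mm, in proportion. Any one of the three is tired; only load shows which.
- leaf_2: the outer 96 mm of the leaf of finger_2: origin on the leaf's mid-plane (leaf 3 mm thick) 16 mm toward +x of the finger's origin; it runs 96 mm along its own -x and bends down when pressed.
- mid_2 (a point): middle of the leaf of finger_2, on its top face at a flat rivet head 10 mm across; 65 mm from the clamp block, at x -15 mm, z +75 mm from the origin of finger_2 when unloaded. The place to press, straight down.
- carrier_2 (a joint): support slide of finger_2, m: 0 = knob pushed in (slide parked by the clamp block, leaf free), 0.022 = drawn fully out to its stop, toward the finger's -x (its roller then stands under the leaf, 28 mm from the clamp, and a tired leaf gives only about 4 to 5 mm under 10 N). Starts at 0 to 0.003. Slides with 2 to 3 N of friction and stays where left.
- knob_2 (a point): grip point of the upright knob that draws the slide of finger_2, in front of the leaf's tip: a round aluminium post 16 mm across from 31 to 50 mm above the finger's origin, top at 53 mm, waist below; the point is on its axis, 40 mm above the finger's origin, about 110 mm toward -x of it.
- finger_3: one of three like spring hold-down fingers, 93 mm or more apart. Base 165 x 46 x 8 mm; origin its underside centre on the board, axes as the jig's. A block at x +50 to +80 clamps a level steel leaf, 130 x 24 x 3 mm, toward -x, top 75 mm up. 10 N at mid-length sinks a sound leaf about 5 mm, a tired one about 12 mm, in proportion. Any one of the three is tired; only load shows which.
- leaf_3: the outer 96 mm of the leaf of finger_3: origin on the leaf's mid-plane (leaf 3 mm thick) 16 mm toward +x of the finger's origin; it runs 96 mm along its own -x and bends down when pressed.
- mid_3 (a point): middle of the leaf of finger_3, on its top face at a flat rivet head 10 mm across; 65 mm from the clamp block, at x -15 mm, z +75 mm from the origin of finger_3 when unloaded. The place to press, straight down.
- carrier_3 (a joint): support slide of finger_3, m: 0 = knob pushed in (slide parked by the clamp block, leaf free), 0.022 = drawn fully out to its stop, toward the finger's -x (its roller then stands under the leaf, 28 mm from the clamp, and a tired leaf gives only about 4 to 5 mm under 10 N). Starts at 0 to 0.003. Slides with 2 to 3 N of friction and stays where left.
- knob_3 (a point): grip point of the upright knob that draws the slide of finger_3, in front of the leaf's tip: a round aluminium post 16 mm across from 31 to 50 mm above the finger's origin, top at 53 mm, waist below; the point is on its axis, 40 mm above the finger's origin, about 110 mm toward -x of it.
- brass_weight: bystander: square brass weight with knob, 50 x 50 x 42 mm, on the left end of the board; origin underside centre
- scale: bystander: grey metal scale bar, 114 x 30 x 7 mm, on the right end of the board; origin underside centre
- reel: bystander: wooden thread reel standing on the table, 35 mm across, 44 mm high, right of the jig's board; origin underside centre
- awl: bystander: awl with wooden handle, 128 mm long, left of the jig; origin underside centre
- clip: bystander: black fold-back clip 32 mm, left of the jig; origin underside centre
- pencil: bystander: plain wooden pencil 166 mm long, left of the jig; origin underside centre

How it is judged:
On the way, in this order (a step that is already met when the one before it is completed fails the run):
1. a leaf, its knob still in, is pressed with 7.5 to 14 N and gives 8 to 19 mm at its middle and 3.3 mm or more at the root end of its outer part, as only the tired one does (((contact force between anything else and leaf_1 between 7.5 and 14 N and z of mid_1 in the frame of finger_1 between 0.056 and 0.067 m and z of leaf_1 in the frame of finger_1 below 0.0702 m and value of joint carrier_1 below 0.008 m) or (contact force between anything else and leaf_2 between 7.5 and 14 N and z of mid_2 in the frame of finger_2 between 0.056 and 0.067 m and z of leaf_2 in the frame of finger_2 below 0.0702 m and value of joint carrier_2 below 0.008 m) or (contact force between anything else and leaf_3 between 7.5 and 14 N and z of mid_3 in the frame of finger_3 between 0.056 and 0.067 m and z of leaf_3 in the frame of finger_3 below 0.0702 m and value of joint carrier_3 below 0.008 m))), for 0.2 s.
2. its support slide is drawn fully out, at least 20 of 22 mm (value of joint any of carrier_1, carrier_2, carrier_3 above 0.02 m), for 0.1 s.
3. with the slide out that leaf is pressed again with 7.5 to 14 N and gives only 2 to 7.5 mm (((contact force between anything else and leaf_1 between 7.5 and 14 N and z of mid_1 in the frame of finger_1 between 0.0675 and 0.073 m and value of joint carrier_1 above 0.02 m) or (contact force between anything else and leaf_2 between 7.5 and 14 N and z of mid_2 in the frame of finger_2 between 0.0675 and 0.073 m and value of joint carrier_2 above 0.02 m) or (contact force between anything else and leaf_3 between 7.5 and 14 N and z of mid_3 in the frame of finger_3 between 0.0675 and 0.073 m and value of joint carrier_3 above 0.02 m))), for 0.2 s.
At the end, for the whole second after the job is handed in: the tired finger's slide, and no other, is drawn out (at least 20 of 22 mm), the slides of the two sound fingers are less than 8 mm out, and all three leaves stand free and level (middle within 1.5 mm of 75 mm above the finger's origin) (((value of joint carrier_1 above 0.02 m and value of joint each of carrier_2, carrier_3 below 0.008 m) or (value of joint carrier_2 above 0.02 m and value of joint each of carrier_1, carrier_3 below 0.008 m) or (value of joint carrier_3 above 0.02 m and value of joint each of carrier_1, carrier_2 below 0.008 m)) and z of mid_1 in the frame of finger_1 above 0.0735 m and z of mid_2 in the frame of finger_2 above 0.0735 m and z of mid_3 in the frame of finger_3 above 0.0735 m); the robot touches nothing.
It fails at once if a leaf is pressed with more than 18 N (contact force between anything else and leaf_1 above 18 N or contact force between anything else and leaf_2 above 18 N or contact force between anything else and leaf_3 above 18 N).
It fails at once if the slide of a sound finger (its leaf at the full height; the tired one is worn half a millimetre low) is drawn 12 mm or more out ((value of joint carrier_1 above 0.012 m and z of leaf_1 in the frame of finger_1 above 0.0733 m) or (value of joint carrier_2 above 0.012 m and z of leaf_2 in the frame of finger_2 above 0.0733 m) or (value of joint carrier_3 above 0.012 m and z of leaf_3 in the frame of finger_3 above 0.0733 m)).
It fails at once if a bystander is shifted by more than 30 mm (distance of any of brass_weight, scale, reel, awl, clip, pencil from where it was at the start of the episode above 0.03 m).
It also fails if it takes over 72 s, if anything falls off the work surface, if the arm or the gripper's body presses on something with over 40 N, if the wrist force passes 120 N, or if a joint passes its speed limit or range.

## Working session

There is one attempt and no reset: what is moved stays moved. The work goes in short steps, each a Python script; the robot and the scene stay as the last script left them, time stands still between calls to the robot, and variables do not carry over. Pictures are saved under pics/ and viewed, and the job is handed in when it is done.

```bash
ls; mkdir -p pics; cat > h.py <<'E'
from rig import *
import numpy as np, cv2, json, pickle
E
python3 - <<'E'
from h import *
d={}
for n in ["scene","top","wrist"]:
    c=capture(n); cv2.imwrite(f"pics/{n}0.png",c["frame"]); d[n]=c
    print(n,c["mtx"].round(2).tolist(),c["world_from_camera"].round(4).tolist(),[k for k in c])
pickle.dump(d,open("c0.pkl","wb"))
o=observe();print(o)
E
```

```text
pics
scene [[398.74, 0.0, 282.87], [0.0, 398.74, 207.82], [0.0, 0.0, 1.0]] [[-0.7746, 0.4236, -0.4697, 0.1391], [-0.6322, -0.5402, 0.5555, 0.5658], [-0.0184, 0.7272, 0.6862, 0.8455], [0.0, 0.0, 0.0, 1.0]] ['frame', 'mtx', 'world_from_camera']
top [[459.04, 0.0, 281.23], [0.0, 459.04, 206.94], [0.0, 0.0, 1.0]] [[-0.325, 0.8631, -0.3867, 0.1204], [-0.9457, -0.2978, 0.1302, 0.1935], [-0.0028, 0.408, 0.913, 1.2895], [0.0, 0.0, 0.0, 1.0]] ['frame', 'mtx', 'world_from_camera']
wrist [[377.01, 0.0, 276.07], [0.0, 377.01, 212.14], [0.0, 0.0, 1.0]] [[0.2767, -0.9201, -0.2771, 0.1053], [0.961, 0.2645, 0.081, 0.6454], [-0.0012, -0.2887, 0.9574, 0.3842], [0.0, 0.0, 0.0, 1.0]] ['frame', 'mtx', 'world_from_camera']
{'t': 0.15, 'joint_positions': array([-1.02778686,  0.50162533, -0.42685608,  1.55117321,  0.22078757,
        1.13829613, -0.21028653]), 'joint_vel': array([ 1.17632324e-03, -3.02074739e-03, -1.23438801e-03, -3.73739587e-03,
        6.52994332e-04, -1.64762114e-05,  7.53057781e-04]), 'joint_torque': array([-6.71740607e-03, -5.67102885e+01, -5.82510799e+00, -2.79455191e+01,
       -6.86521525e-02,  2.64726137e-02,  1.08639977e-04]), 'eef_pos': array([0.17938743, 0.62424059, 0.24293875]), 'tcp_rot': array([ 7.98783288e-01,  6.01618424e-01, -6.05008581e-04,  4.04572605e-04]), 'wrist_force': array([ 0.21390964, -0.64037481, -0.59149908]), 'moment': array([-0.00976493, -0.04994298, -0.01228914]), 'opening': 0.09170589543066106}
```

View pics/scene0.png

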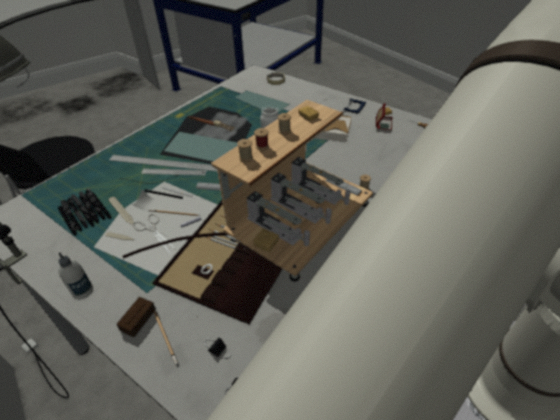

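View pics/top0.png

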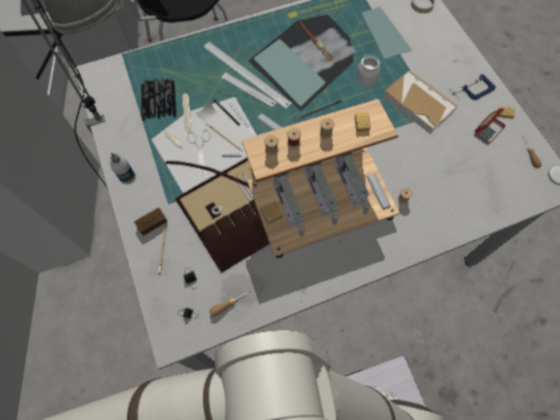

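View pics/wrist0.png

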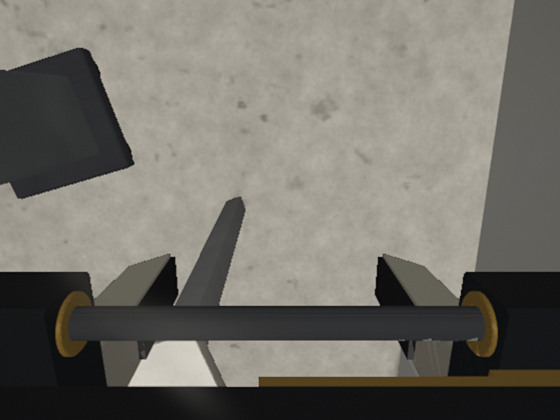

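```bash
python3 - <<'E'
import cv2
a=cv2.imread("pics/top0.png"); c=a[95:265,230:420]; cv2.imwrite("pics/top0c.png",cv2.resize(c,None,fx=4,fy=3.5,interpolation=cv2.INTER_CUBIC)[:600])
a=cv2.imread("pics/scene0.png"); c=a[90:290,200:400]; cv2.imwrite("pics/scene0c.png",cv2.resize(c,None,fx=3,fy=3,interpolation=cv2.INTER_CUBIC))
E
```

```text
(no output)
```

View pics/top0c.png

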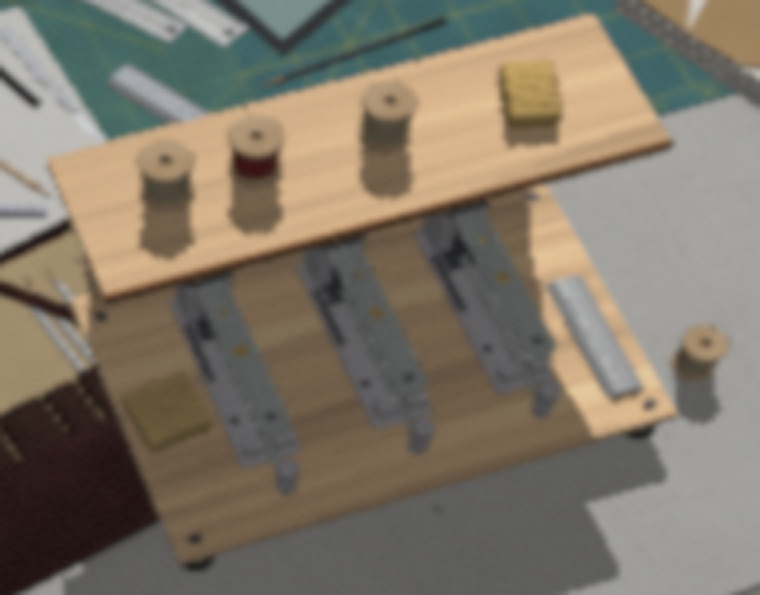

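View pics/scene0c.png

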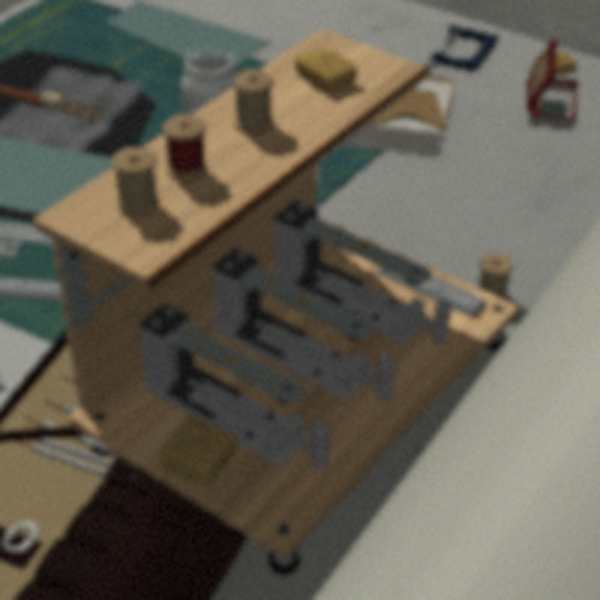

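```bash
cat >> h.py <<'E'
def proj(c,P):
    P=np.atleast_2d(P); M=np.linalg.inv(c["world_from_camera"]); q=P@M[:3,:3].T+M[:3,3]
    q=q*[1,-1,-1]; uv=q@c["mtx"].T; return uv[:,:2]/uv[:,2:]
def jw(p,P):  # jig->world
    x,y,a=p[:3]; P=np.atleast_2d(P); R=np.array([[np.cos(a),-np.sin(a),0],[np.sin(a),np.cos(a),0],[0,0,1]])
    return P@R.T+[x,y,0]
E
cat > fit0.py <<'E'
from h import *
from scipy.optimize import least_squares
d=pickle.load(open("c0.pkl","rb"))
T=lambda u,v:(230+u/4,95+v/3.5)
S=lambda u,v:(200+u/3,90+v/3)
obs=[("top",(-.145,.195,.046),T(180,555)),("top",(-.145,-.195,.046),T(676,408)),
("top",(-.016,.195,.261),T(108,298)),("top",(-.016,-.195,.261),T(672,147)),
("scene",(-.016,.195,.261),S(150,284)),("scene",(-.016,-.195,.261),S(428,68)),("scene",(-.145,-.195,.046),S(520,307))]
riv=[("top",0,T(240,350)),("top",1,T(376,313)),("top",2,T(502,277))]
def f(p):
    r=[]
    for n,P,uv in obs: r+=list((proj(d[n],jw(p,P))[0]-uv))
    for n,i,uv in riv: r+=list((proj(d[n],jw(p,(-.015,p[3+i],.121)))[0]-uv))
    return np.array(r)
best=None
for a in np.arange(-3,3.2,.5):
    s=least_squares(f,[.6,.1,a,.1,0,-.1],loss="soft_l1")
    if best is None or s.cost<best.cost: best=s
print(best.cost,best.x.round(4)); print(f(best.x).reshape(-1,2).round(1).tolist())
print(jw(best.x,[(-.015,best.x[3+i],.121) for i in range(3)]).round(3).tolist())
print("front dir",jw(best.x,(-1,0,0))-jw(best.x,(0,0,0)))
np.save("p0.npy",best.x)
E
python3 fit0.py
```

```text
5.232657183136537 [ 0.6614 -0.1137  0.004   0.1047  0.0017 -0.0957]
[[-0.2, 0.1], [0.9, 0.5], [-0.1, 0.5], [-0.1, 0.1], [0.2, 0.8], [0.8, 2.2], [0.0, -1.4], [-0.3, -1.2], [-0.3, -1.4], [-0.2, -1.0]]
[[0.646, -0.009, 0.121], [0.646, -0.112, 0.121], [0.647, -0.21, 0.121]]
front dir [[-0.99999187 -0.00403125  0.        ]]
```

```bash
cat >> h.py <<'E'
from scipy.spatial.transform import Rotation as Ro
def quat(deg):  # jaws along world y, hand leaned back by deg toward -x
    t=np.radians(deg); c,s=np.cos(t),np.sin(t)
    return Ro.from_matrix(np.array([[0,1,0],[c,0,s],[s,0,-c]]).T).as_quat()
def shot(n,name,crop=None,f=1):
    c=capture(n); im=c["frame"]; pickle.dump(c,open(name+".pkl","wb"))
    cv2.imwrite(f"pics/{name}.png",im); return c
E
python3 - <<'E'
from h import *
print(solve_ik([.645,-.01,.14],quat(36)),solve_ik([.645,-.21,.14],quat(36)))
movep([.57,-.11,.40],quat(0))
o=observe();print(o["t"],o["eef_pos"],o["joint_positions"].round(2),o["wrist_force"])
shot("wrist","w1")
im=cv2.imread("pics/w1.png");cv2.imwrite("pics/w1b.png",cv2.resize(im,(800,600),interpolation=cv2.INTER_CUBIC))
print(o["t"])
E
```

```text
[ 0.36309364  0.41702313 -0.46353073  2.18116412  1.86219285  0.19371756
 -0.24135167] [ 1.23862838  0.74017498 -1.08988256  2.05817742  1.47453046  0.36162453
  0.70815341]
3.125 [ 0.57019626 -0.1088662   0.39972444] [-0.08  0.24  0.27  1.54 -0.06  1.37  1.77] [ 0.41158742 -0.30043537  0.08651235]
3.125
```

View pics/w1b.png

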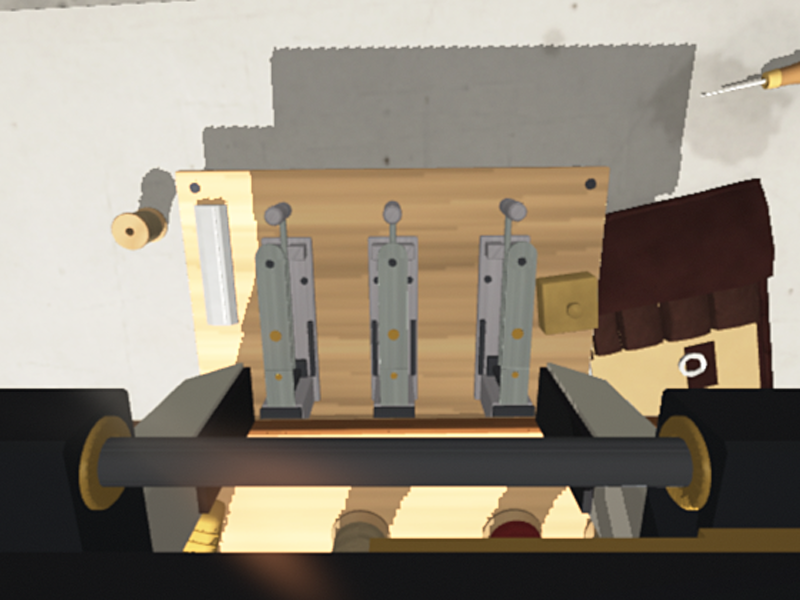

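```bash
cat >> h.py <<'E'
def ray(c,uv,z):
    k=np.linalg.inv(c["mtx"])@[uv[0],uv[1],1]; W=c["world_from_camera"]; d=W[:3,:3]@(k*[1,-1,-1]); o=W[:3,3]
    return o+d*(z-o[2])/d[2]
E
python3 - <<'E'
from h import *
c=pickle.load(open("w1.pkl","rb")); s=.7
for uv in [(276,336),(393,335),(514,335)]: print("rivet",ray(c,(uv[0]*s,uv[1]*s),.121).round(4))
for uv in [(272,215),(392,213),(516,210)]: print("knob",ray(c,(uv[0]*s,uv[1]*s),.099).round(4))
for uv in [(608,168),(177,171)]: print("corner",ray(c,(uv[0]*s,uv[1]*s),.046).round(4))
im=cv2.imread("pics/w1.png")[130:260,170:390]; cv2.imwrite("pics/w1c.png",cv2.resize(im,None,fx=3.6,fy=3.6,interpolation=cv2.INTER_CUBIC))
# IK for tilt options and configs
for t in (30,33,36,40):
  for y in (-.01,-.11,-.21):
    q=solve_ik([.645,y,.14],quat(t)); print(t,y,None if q is None else q.round(2))
E
```

```text
rivet [ 0.6483 -0.2073  0.121 ]
rivet [ 0.6473 -0.1102  0.121 ]
rivet [ 0.6472 -0.0098  0.121 ]
knob [ 0.5512 -0.2091  0.099 ]
knob [ 0.5495 -0.1111  0.099 ]
knob [ 0.5469 -0.01    0.099 ]
corner [0.5161 0.0817 0.046 ]
corner [ 0.5191 -0.3034  0.046 ]
30 -0.01 [ 0.33  0.41 -0.43  2.1   0.97  0.22  0.64]
30 -0.11 [ 0.72  0.48 -0.65  2.07  0.9   0.24  0.93]
30 -0.21 [ 0.43  0.44 -0.07  2.01 -0.66  0.25  2.54]
33 -0.01 [ 0.52  0.46 -0.65  2.14  1.46  0.27  0.2 ]
33 -0.11 [ 0.9   0.56 -0.87  2.1   1.38  0.3   0.52]
33 -0.21 [ 1.08  0.61 -0.88  2.03  1.05  0.26  1.03]
36 -0.01 [ 0.85  0.65 -1.08  2.17  1.76  0.53  0.04]
36 -0.11 [ 0.9   0.55 -0.86  2.14  1.68  0.26  0.23]
36 -0.21 [ 1.24  0.74 -1.09  2.06  1.47  0.36  0.71]
40 -0.01 [ 0.98  0.87 -1.3   2.21  1.96  0.77  0.  ]
40 -0.11 [ 1.2   0.89 -1.3   2.18  1.92  0.63  0.23]
40 -0.21 [ 1.38  0.95 -1.3   2.1   1.77  0.54  0.57]
```

View pics/w1c.png

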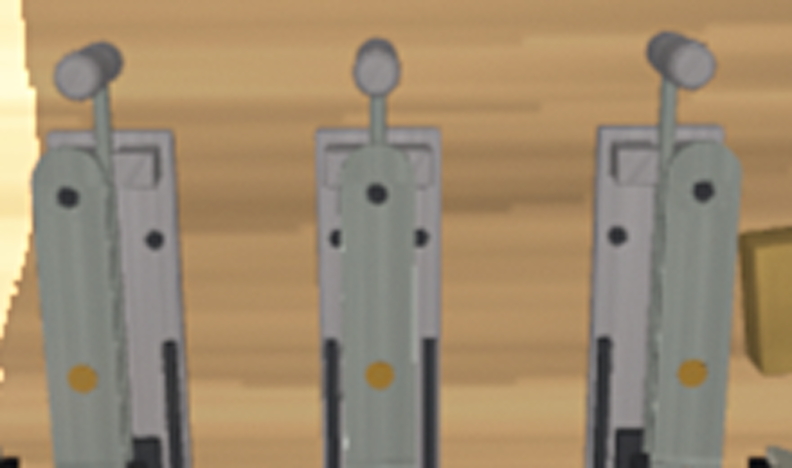

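```bash
cat >> h.py <<'E'
TILT=37
RIV={1:(.648,-.2073),2:(.6475,-.1103),3:(.6472,-.0100)}
def tcp_for(x,y,z,t=TILT):
    a=np.radians(t); Z=np.array([np.sin(a),0,-np.cos(a)]); U=np.array([np.cos(a),0,np.sin(a)])
    return np.array([x,y,z])-.017*Z+.0095*U
def press(i,target=10.):
    x,y=RIV[i]; q=quat(TILT)
    movep(tcp_for(x-.03,y,.175),q)
    line_to(tcp_for(x,y,.128),feed=.12); dwell(.25)
    b=observe(); f0=b["wrist_force"]
    hit=line_to(tcp_for(x,y,.110),feed=.012,contact_N=1.5)
    o=observe(); z0=o["eef_pos"][2]; F=o["wrist_force"]-f0
    print("touch",hit,z0-tcp_for(x,y,.121)[2],F.round(2),o["t"])
    if not hit: return
    p=tcp_for(x,y,0); p[2]=z0-.0135
    hit=line_to(p,feed=.012,contact_N=target-np.linalg.norm(F))
    for k in range(3):
        o=observe(); print("press",hit,((z0-o["eef_pos"][2])*1e3).round(2),"mm",(o["wrist_force"]-f0).round(2),o["t"])
        if k<2: dwell(.3)
def up(i):
    x,y=RIV[i]; line_to(tcp_for(x,y,.135),feed=.08); line_to(tcp_for(x-.03,y,.175),feed=.15)
    print("free",observe()["wrist_force"].round(2))
E
python3 - <<'E'
from h import *
set_gripper(0.0); print(observe()["t"],observe()["opening"])
press(2)
shot("top","t2"); shot("scene","s2")
print(observe()["t"])
E
```

```text
4.6167 0.0006192445563165903
touch True -0.0023286874916398914 [-0.13  0.78  2.31] 7.6417
press True 9.22 mm [-4.94  0.72  9.11] 8.4583
press True 9.0 mm [-5.07  0.48  9.23] 8.7583
press True 8.98 mm [-4.71  0.57  9.42] 9.0583
9.1583
```

```bash
python3 - <<'E'
import cv2,numpy as np
a=cv2.imread("pics/t2.png")[95:265,230:420];b=cv2.imread("pics/s2.png")[110:280,230:400]
cv2.imwrite("pics/m2.png",np.hstack([cv2.resize(a,(400,400)),cv2.resize(b,(400,400))]))
E
```

```text
(no output)
```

View pics/m2.png

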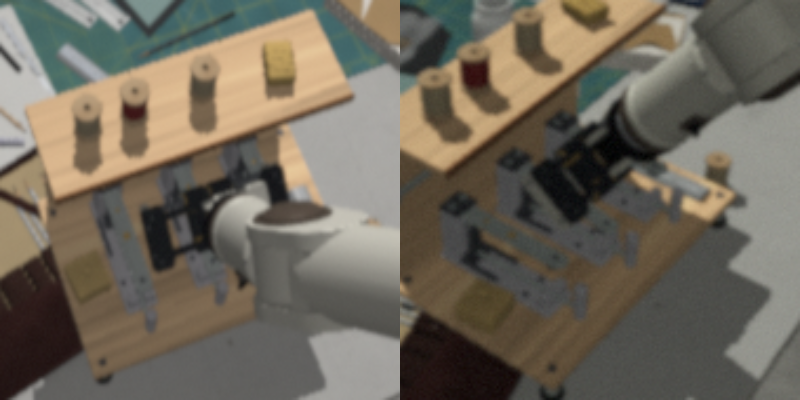

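```bash
python3 - <<'E'
from h import *
up(2)
q=quat(15); x,y=.5503,-.1109; Z=np.array([np.sin(np.radians(15)),0,-np.cos(np.radians(15))])
P=np.array([x,y,.088])+.002*Z
movep(P-.09*Z,q); set_gripper(.06)
print(observe()["t"])
line_to(P-.03*Z,feed=.12)
shot("wrist","wk1")
h=line_to(P,feed=.06,contact_N=5); print(h,observe()["eef_pos"]-P,observe()["t"])
E
```

```text
free [-0.12  0.6  -0.33]
11.8583
False [-3.11971150e-05  3.59749357e-04 -2.25469632e-04] 13.2083
```

View pics/wk1.png

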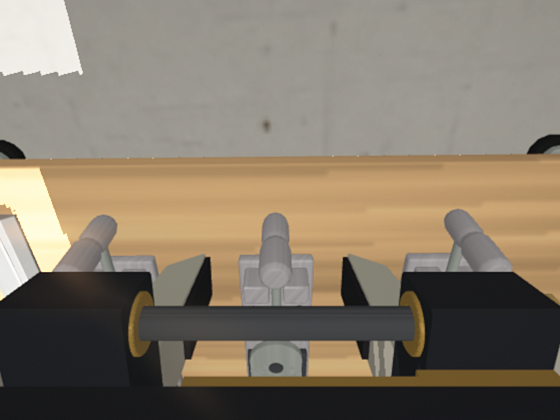

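Knob 2 stands midway between the open jaws (about pixel 275, 255), with the neighbouring knobs clear outside them. I'll grip and draw.

```bash
python3 - <<'E'
from h import *
set_gripper(0.0); o=observe(); print("open",o["opening"],o["wrist_force"].round(2),o["t"]); e=o["eef_pos"]
h=line_to(e+[-.03,0,0],feed=.03,contact_N=12)
o=observe(); print(h,((o["eef_pos"]-e)*1e3).round(2),o["wrist_force"].round(2),o["opening"],o["t"])
shot("wrist","wk2")
E
```

```text
open 0.015017407712233971 [-0.27 -0.64  0.18] 13.9833
True [-21.42  -0.21   0.25] [ 5.04  0.62 -5.75] 0.014884434118706373 14.7167
```

View pics/wk2.png

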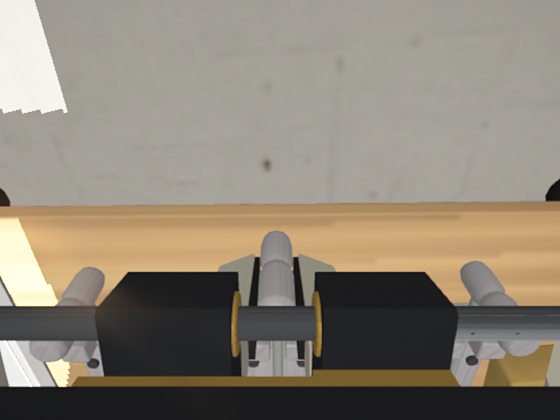

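```bash
python3 - <<'E'
from h import *
dwell(.2);e=observe()["eef_pos"]; print(observe()["wrist_force"].round(2))
h=line_to(e+[-.006,0,0],feed=.02,contact_N=15)
o=observe(); print(h,((o["eef_pos"]-e)*1e3).round(2),o["wrist_force"].round(2),o["opening"],o["t"])
set_gripper(.06); e=observe()["eef_pos"]; print(observe()["wrist_force"].round(2))
Z=np.array([np.sin(np.radians(15)),0,-np.cos(np.radians(15))])
line_to(e-.09*Z,feed=.12); shot("wrist","wk3"); print(observe()["t"])
E
```

```text
[ 2.99 -0.34 -2.12]
True [0.02 0.04 0.21] [ 4.73 -0.83 -6.34] 0.01500549344752051 15.2
[ 0.62  0.5  -0.05]
17.0333
```

View pics/wk3.png

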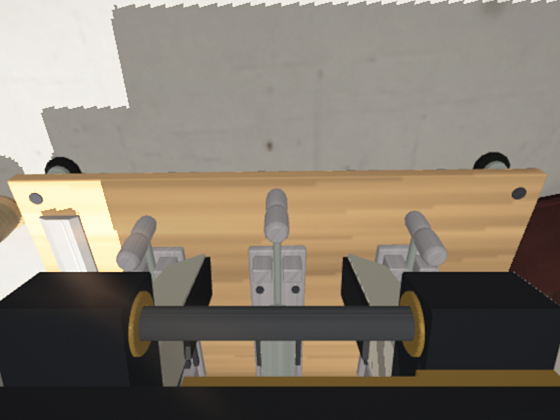

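```bash
python3 - <<'E'
from h import *
c=pickle.load(open("wk3.pkl","rb"))
im=c["frame"][170:280,100:460]; cv2.imwrite("pics/wk3c.png",cv2.resize(im,None,fx=2.2,fy=2.2,interpolation=cv2.INTER_CUBIC))
for uv in [(129,255),(276,229),(434,253)]: print(ray(c,uv,.099).round(4))
E
```

```text
[ 0.5453 -0.2058  0.099 ]
[ 0.5253 -0.1119  0.099 ]
[ 0.5442 -0.0111  0.099 ]
```

View pics/wk3c.png

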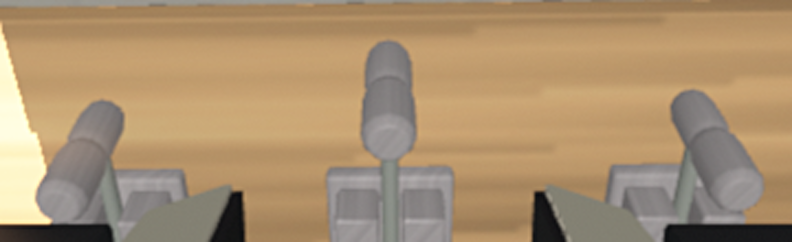

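```bash
sed -i 's/feed=.012,contact_N=target/feed=.007,contact_N=target/' h.py; python3 - <<'E'
from h import *
set_gripper(0.0)
press(2,9.7)
print(observe()["t"])
E
```

```text
touch True -0.0018878299636555795 [-0.67 -0.93  2.21] 20.4833
press True 3.4 mm [-4.72 -1.4   8.91] 21.3333
press True 3.23 mm [-5.31 -0.67  8.8 ] 21.6333
press True 3.21 mm [-4.56 -1.47  9.31] 21.9333
21.9333
```

```bash
python3 - <<'E'
from h import *
up(2)
movep([.45,-.11,.40],quat(0)); c=shot("wrist","wf"); shot("top","tf"); print(observe()["t"])
a=cv2.imread("pics/tf.png"); cv2.imwrite("pics/wfb.png",np.hstack([cv2.resize(c["frame"],(400,300)),cv2.resize(a,(400,300))]))
E
```

```text
free [ 0.05 -0.55 -0.33]
24.05
```

View pics/wf.png

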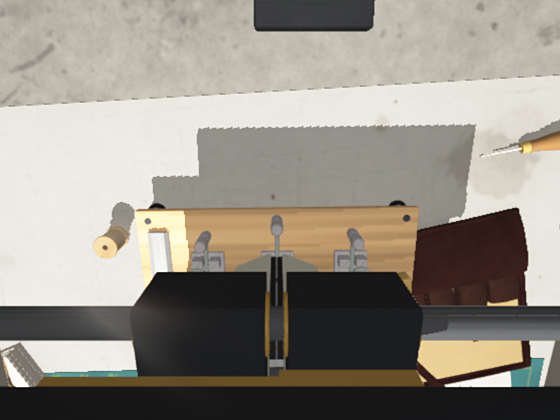

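View pics/wfb.png

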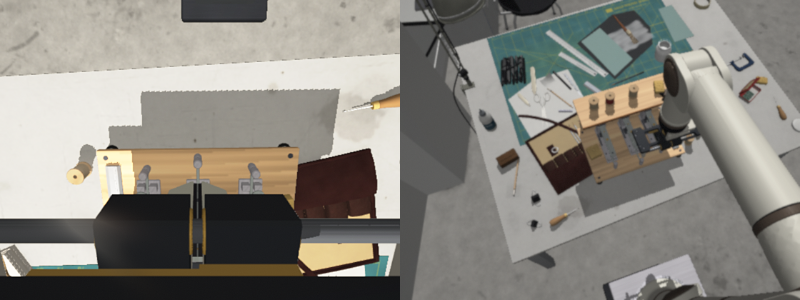

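Only the middle knob is out (pixel 277, 225); the other two (203, 238 and 353, 237) are still in. The arm is clear and the bystanders I can see haven't moved.

```bash
python3 - <<'E'
from h import *
finish_job(); print(observe()["t"])
E
```

```text
the job is handed in; nothing more can be done
the job is handed in; nothing more can be done
```

The tired finger was the middle one, finger_2. I drew its knob out to the stop, pressed the leaf again and handed the job in at about 24 s of the 72 s allowed.

| | Force on leaf | Sink after touch | Total sag (estimated) |
|---|---|---|---|
| First press, knob in | about 9.3 N down, 10.5 N in all | 9 mm | about 11 mm |
| Second press, knob out | about 9 N down, 10.3 N in all | 3.2 mm | 4.5 to 5 mm |

- **Presses:** Both were held for about 0.6 s. The total sag adds an estimate for the part before touch was detected (about 2.2 N). The sideways force from the leaned hand is why the full force is above the downward force.
- **Slide:** The knob moved 21.4 mm before it met the stop. A second pull did not move it further, and the camera put the knob about 20 to 21 mm out. The force I read after the second pull was lower than the trigger level I had set, so that check is less clean than the first.
- **Other fingers:** I did not press the other two, because the first leaf's stiffness clearly matched the tired one. In the last pictures their knobs were still in.
- **Surroundings:** The bystanders I could see in the last pictures had not moved. After the arm came away, the wrist force was close to zero.

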